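# Hang the blue sample carrier on the loading hook and lock it

## Robot

A 7-joint arm with a two-finger parallel gripper is mounted at the origin on the work surface. World frame = base frame: x ahead of the robot, y to its left, z up, the work surface at z = 0. Lengths are in m, angles in rad, forces in N, time in s.
With the tool pointing down it reaches from about 0.4 to 0.9 m from the base axis. Payload 5.5 kg.
Tool frame: the origin (TCP) lies at the very end of the fingers, on their centre line; the grasp point (between the pads) lies 19 mm behind it (grasp_offset is the distance from the TCP to the grasp point, in m); z points along the fingers, y is the line along which they close (so a half turn about z gives the same grasp; the last joint's range is limited). The gripper opens to 92 mm and grips with 3 to 60 N. Pads are 19 mm wide; open, the fingers measure 130 mm over their backs; the gripper's body (75 mm by 190 mm) begins 47 mm behind the grasp point.
Start: joints at [1.568, 0.501, -0.427, 1.55, 0.221, 1.138, -0.21], TCP at [0.171, -0.627, 0.227] pointing down, gripper open.
Joint ranges: [-2.88, 2.88], [-0.31, 2.03], [-1.54, 1.56], [0.2, 2.42], [-1.41, 4.55], [0.19, 2.02], [-2.57, 2.57]. Speed limits (rad/s): [2.57, 2.57, 3.14, 3.14, 3.14, 3.14, 3.14].

## Interface

Orientations are given as a rotation vector (axis times angle).
In Python, from bench import observe, snapshot, camera_params, job_done, grasp_offset gives the robot as it stands.
- The arm moves only by the tool arm_command, never from a script. Its argument "series" is a list of rows, each a list of 6 numbers: the shift along the tool's x, y, z each as a share of 0.03 m, from -1 to 1, then the turn, a rotation vector about the tool's x, y, z each as a share of 6 degrees, from -1 to 1. In form: [[tx, ty, tz, wx, wy, wz], ...]. A call has 1 to 10 rows; each row shifts and turns the commanded pose from where the row before left it, along the tool's axes as they then stand; what a row does not reach is not made up. A row lasts 1/12 s, in which the tool goes at most 41.7 mm and 7.16 degrees, less where a joint would pass 70% of its speed; a pose out of reach is approached as far as the arm can. A call with a number of a shift or a turn outside -1 to 1 is refused whole. A call with a gripper value outside its range is refused whole. "jaw" is the opening, from 0 (shut) to 1 (fully open), set as the call begins (left out, the last holds). The fingers move at their own pace and stop on an object; "squeeze" is the grip in N (left out, the last holds). Time passes only in rows, so rows that do not move let the fingers close. It gives the time, the measured TCP pose, the force, the opening and the grip force at its end, in the units of the state.
- observe(): the state, without advancing time (a new reading comes with each control period).
- snapshot(name): name is "scene" or "top" or "wrist"; returns the picture (400x640x3 uint8, red, green, blue); there is no depth.
- camera_params(name): a dict with "intrinsics" (3x3 intrinsics, pixels), "k1" (the pictures are not rectified: a ray, as slopes to the right and down, at radius r is drawn at 1 + k1 r^2 times it, then the intrinsics apply), "origin" and "rotation" of the camera in the world; the wrist camera has in their place "hand_eye" (4x4, takes a point from camera to tool coordinates, whose origin is the TCP and whose axes are the flange's). Camera axes: x right, y up, looking along -z (the intrinsics and any distortion apply to the point x, -y, -z); pixel columns grow to the right and rows downward; lengths in m; the calibration is good to about 2 mm. A picture is of the moment at which its call begins: read the wrist's pose just before it. camera_params takes no time and is no camera call.
- job_done(): hands the job in; it is judged then, once.
The state is a dict: "time_s": time; "qpos": joint angles; "qvel": joint speeds; "effort": joint torques, N m; "position": TCP position; "eef_rot": TCP orientation; "contact_force": force on the tool from outside, world axes, zero at the start; "torque": the same for the moment, N m; "gripper_width": finger opening in m; "finger_force": force on a finger pad.
Only numpy, scipy, OpenCV 4.12 (cv2) and the standard library are available. Lean on these libraries where they do the work, as an engineer would, in place of code of your own. Each camera call takes 0.05 s, during which the arm holds its last target. There are 200 camera calls.

## Task

Pick up the sample carrier with the blue handle and hang it by the middle of its handle on the dark steel hook of the white loading stand, so that it hangs level and free of your hand. Then slide the red knob of the locking slide over the hung handle, fully home to its stop towards the hook's tip. Keep the blue carrier upright all the way, and do not shove or tip the yellow carrier, the scanner, the tip box or the bottle.

Things in the scene. Friction and masses are not known exactly. Their poses are not given: they have to be found in the camera images.
- stand: White loading stand, fixed. Origin on the bench below the hook's seat; z up, x from the hook's tip to the post. Post: x 55 to 105, y -20 to 20 mm, to z = 238 mm. Base plate: x -60 to 120, y -75 to 75 mm, 12 mm thick. A locking slide runs on the post's top. The handle bar goes over the hook's tip from the -x side, bar along y, then down onto the blade.
- stand_seat (a point): Middle of the hook blade's top face, where the bar's middle should rest; z = 220 mm, x = y = 0 of the stand; axes as the stand's. Flat level dark steel blade, 30 mm wide (y), 6 mm thick, from the post (x = 55 mm) to the tip.
- stand_tip (a point): Top middle of the hook's upturned tip: x = -35, y = 0, z = 250 mm of the stand, axes as the stand's. The tip is an upright 6 mm thick (x -38 to -32 mm), 30 mm wide (y).
- lock (a joint): Locking slide, m: 0 = open (drawn back), 0.078 = shut at its stop; grows towards the hook's tip (stand -x). Starts at 0 to 0.02. Friction about 2 N, no spring, stays where left. Aluminium plate 30 mm wide, z 240 to 248 mm (6 mm above a hung bar); nose at stand x = 50 mm minus the joint value, so shut it closes the hook 4 mm from the tip.
- lock_grip (a point): Centre of the red knob on the slide: block 34 (stand x) x 16 (stand y) x 26 mm high; top at z = 274 mm, plate under it at 248 mm; at stand x = 80 mm minus the joint value, y = 0. Axes as the stand's.
- carrier_blue: To hang: loose carrier, 0.2-0.4 kg: white block 70 (x) x 190 (y) x 45 mm with fixed capped tubes to 70 mm height. Uprights 10 mm thick at y = +-90 mm carry a blue handle bar along y, centred 150 mm above the underside (top of all 157 mm). Origin: centre of the underside, z up; symmetric under a half turn.
- carrier_blue_handle (a point): Centre of the blue handle bar, axes as the carrier's. Straight bar along y, 190 mm long, 12 mm wide (x), 14 mm high. The open window under it is 170 mm wide (y) and 73 mm high, down to the tube caps.
- carrier_yellow: Bystander: loose carrier, 0.2-0.4 kg: white block 70 (x) x 190 (y) x 45 mm with fixed capped tubes to 70 mm height. Uprights 10 mm thick at y = +-90 mm carry a yellow handle bar along y, centred 150 mm above the underside (top of all 157 mm). Origin: centre of the underside, z up; symmetric under a half turn.
- scanner: bystander, loose, 0.6 kg: white hand scanner on a gooseneck with a round foot of 90 mm diameter; within 50 mm of its axis, 185 mm high. Origin: centre of the underside.
- tip_box: bystander, loose: grey pipette tip box with an orange lid, 72 by 102 by 63 mm high. Origin: centre of the underside.
- bottle: bystander, loose: brown reagent bottle, 68 mm diameter, 165 mm high. Origin: centre of the underside.
Things that resemble listed ones, but are neither listed nor needed, are in the scene too. What is shaped like the carrier_blue but pink is not meant.

How it is judged:
By the outcome, as a careful person would: the job done as asked, in the order asked, and still so for the second after the job is handed in, with the robot touching nothing.
It also fails if it takes over 64 s, if anything falls off the work surface, if the arm or the gripper's body presses on something with over 40 N, if the wrist force passes 120 N, or if a joint passes its speed limit or range.

## Working session

There is one attempt and no reset: what is moved stays moved. The work goes in short steps, Python scripts to look and compute and a tool call to move; the robot and the scene stay as the last step left them, time stands still between calls to the robot, and variables do not carry over. Pictures are saved under pics/ and viewed, at most 10 in all, crops included, and the job is handed in when it is done.

Besides the shell and the picture viewer there is one more tool, called after "Call:" as name(argument=value, ...), one argument or row to a line, values as JSON. arm_command: Moves the arm, as the interface text tells. Its arguments: {"type":"object","properties":{"series":{"type":"array","items":{"type":"array","items":{"type":"number"}}},"jaw":{"type":"number"},"squeeze":{"type":"number"}},"required":["series"]}

```bash
mkdir -p pics; ls; python3 - <<'E'
from bench import *
import cv2
o=observe();print(o['time_s'],o['position'],o['eef_rot'],o['contact_force'],grasp_offset)
for n in("scene","top","wrist"):
    cv2.imwrite(f"pics/{n}0.png",cv2.cvtColor(snapshot(n),cv2.COLOR_RGB2BGR)); print(n,camera_params(n))
E
```

```text
pics
0.0 [ 0.1704677  -0.62653327  0.22567432] [-3.11198778e+00 -4.16000848e-01  3.12548101e-04] [-0.84743789 -0.60879633  0.65816465] 0.0188
scene {'intrinsics': array([[377.1081495 ,   0.        , 322.79051159],
       [  0.        , 377.1081495 , 197.6093693 ],
       [  0.        ,   0.        ,   1.        ]]), 'k1': -0.01973901165716466, 'origin': array([ 1.2591446 , -0.29713491,  0.75721988]), 'rotation': array([0.82471888, 0.56146144, 1.11650686])}
top {'intrinsics': array([[379.09282798,   0.        , 322.59291566],
       [  0.        , 379.09282798, 207.57764882],
       [  0.        ,   0.        ,   1.        ]]), 'k1': -0.06796845845325951, 'origin': array([0.39652965, 0.0057793 , 1.2196619 ]), 'rotation': array([ 0.10310183, -0.10795931, -1.57694943])}
wrist {'intrinsics': array([[348.72862498,   0.        , 320.67486321],
       [  0.        , 348.72862498, 201.48028342],
       [  0.        ,   0.        ,   1.        ]]), 'k1': -0.07569387368861535, 'hand_eye': array([[-7.11116164e-04,  9.57024631e-01,  2.90005776e-01,
         7.90546544e-02],
       [ 9.99999514e-01,  4.82586547e-04,  8.59529799e-04,
        -7.01030618e-04],
       [ 6.82638302e-04,  2.90006246e-01, -9.57024509e-01,
        -1.58523504e-01],
       [ 0.00000000e+00,  0.00000000e+00,  0.00000000e+00,
         1.00000000e+00]])}
```

View pics/scene0.png

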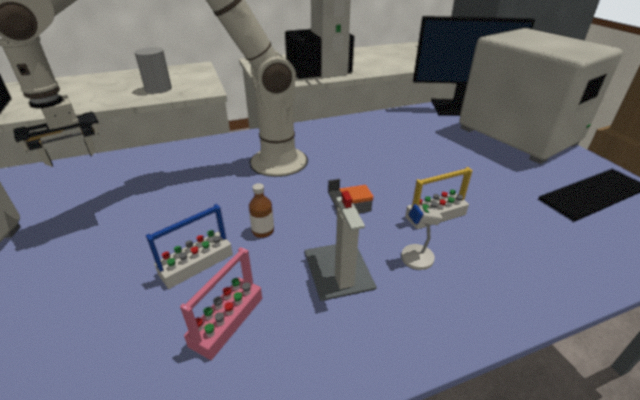

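View pics/top0.png

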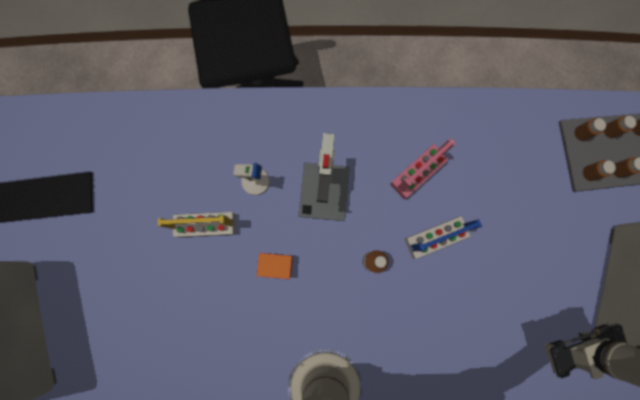

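The scene view shows the blue carrier at (190,245), the pink decoy at (225,305), the stand with its red knob at (347,197) and its hook tip at (334,186), the scanner at (420,240), and the bottle at (261,212). In the top view the blue carrier is at (445,235), the stand at (325,185) with its hook facing the robot, and the dark square at (307,210) is probably a shadow.

```bash
cat > h.py <<'E'
import numpy as np, cv2
from bench import *
from scipy.spatial.transform import Rotation as R
def cam(n,o=None):
    p=camera_params(n)
    if n=="wrist":
        T=np.eye(4);T[:3,:3]=R.from_rotvec(o['eef_rot']).as_matrix();T[:3,3]=o['position'];T=T@p['hand_eye']
        return p['intrinsics'],p['k1'],T[:3,3],T[:3,:3]
    return p['intrinsics'],p['k1'],np.array(p['origin']),R.from_rotvec(p['rotation']).as_matrix()
def ray(c,uv):
    K,k,o,M=c
    s=cv2.undistortPoints(np.array(uv,float).reshape(-1,1,2),K,np.array([k,0,0,0.])).reshape(-1,2)
    d=np.c_[s[:,0],-s[:,1],-np.ones(len(s))]@M.T
    return o,d
def plane(c,uv,z):
    o,d=ray(c,uv); return o+d*((z-o[2])/d[:,2])[:,None]
def tri(cs,uvs):
    A=0;b=0
    for c,uv in zip(cs,uvs):
        o,d=ray(c,[uv]);d=d[0]/np.linalg.norm(d[0]);P=np.eye(3)-np.outer(d,d);A=A+P;b=b+P@o
    x=np.linalg.solve(A,b); return x
def proj(c,X):
    K,k,o,M=c; p=(np.atleast_2d(X)-o)@M; s=p[:,:2]/-p[:,2:]*[1,-1]; r2=(s**2).sum(1,keepdims=True)
    return s*(1+k*r2)@K[:2,:2].T+K[:2,2]
def mask(im,lo,hi):
    h=cv2.cvtColor(im,cv2.COLOR_RGB2HSV); return cv2.inRange(h,lo,hi)
E
python3 - <<'E'
from h import *
ims={n:cv2.imread(f"pics/{n}0.png")[:,:,::-1].copy() for n in("scene","top")}
cs={n:cam(n) for n in ims}
# blue bar and red knob
box={"scene":(140,195,95,90),"top":(400,210,90,55)}
ends={}
for n,(x,y,w,h) in box.items():
    m=mask(ims[n][y:y+h,x:x+w],(100,150,50),(125,255,255)); pts=np.argwhere(m)[:,::-1]+[x,y]
    print(n,len(pts),cv2.minAreaRect(pts.astype(np.float32)))
for n,(x,y,w,h) in {"scene":(335,180,30,30),"top":(315,145,20,30)}.items():
    m=mask(ims[n][y:y+h,x:x+w],(0,150,90),(8,255,255))|mask(ims[n][y:y+h,x:x+w],(170,150,90),(180,255,255));pts=np.argwhere(m)[:,::-1]+[x,y]
    ends[n]=pts.mean(0);print(n,len(pts),ends[n])
print("knob",tri([cs[n] for n in ends],list(ends.values())))
a=cv2.resize(ims["scene"][170:310,290:390],None,fx=4,fy=4,interpolation=3)
b=cv2.resize(ims["top"][125:225,290:355],None,fx=5.6,fy=5.6,interpolation=3)
cv2.imwrite("pics/st.png",np.hstack([a[:560],b[:560]])[:,:,::-1])
a=cv2.resize(ims["scene"][195:290,140:240],None,fx=4,fy=4,interpolation=3)
b=cv2.resize(ims["top"][205:270,400:490],None,fx=4,fy=4,interpolation=3)
b=cv2.copyMakeBorder(b,0,len(a)-len(b),0,0,0)
cv2.imwrite("pics/bl.png",np.hstack([a,b])[:,:,::-1])
E
```

```text
scene 573 ((188.41854858398438, 236.81536865234375), (36.75817108154297, 79.22111511230469), 66.19405364990234)
top 232 ((446.7371520996094, 236.0713653564453), (7.528144836425781, 70.69832611083984), 67.4569320678711)
scene 116 [347.29310345 197.23275862]
top 51 [325.7254902  160.45098039]
knob [ 0.64831469 -0.00563448  0.26740224]
```

View pics/st.png

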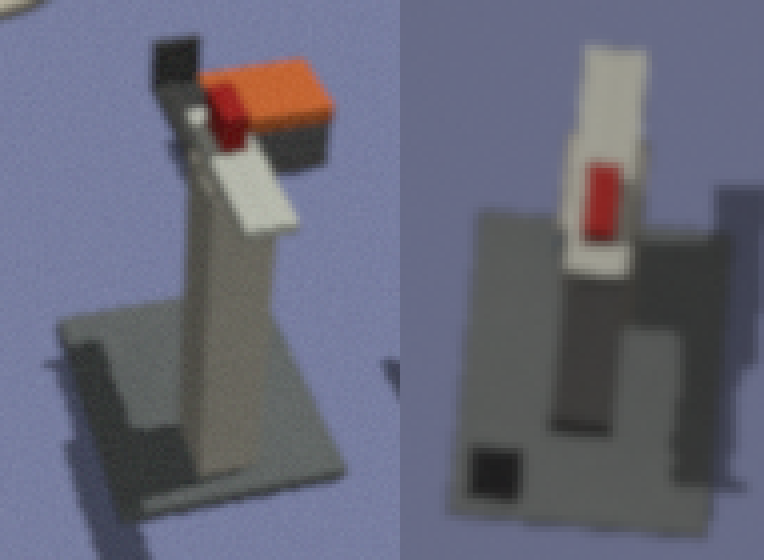

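View pics/bl.png

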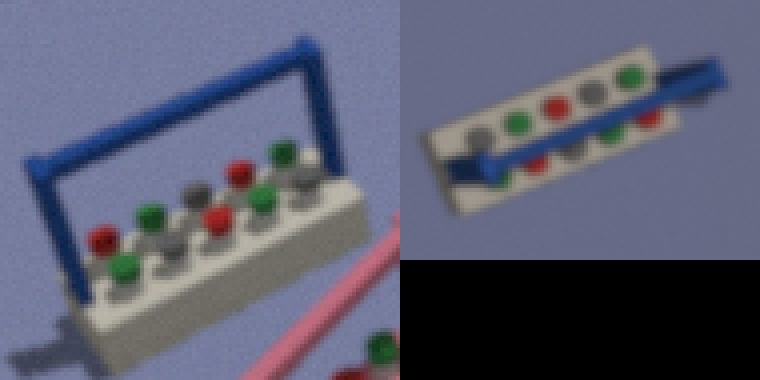

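The crops show the hook facing −x, with the slide nose at about (325,174) and the tip top at (322.5,202) in the top view. The blue bar ends are at top (422,247) and (479.5,223), and at scene (149,237) and (217,206).

```bash
python3 - <<'E'
from h import *
cs=[cam("scene"),cam("top")]
np.set_printoptions(precision=4,suppress=True)
A=tri(cs,[(149.2,237),(422,247)]);B=tri(cs,[(217,206.2),(479.5,223.2)])
# which end matches? project check
for sc in [((149.2,237),(217,206.2)),((217,206.2),(149.2,237))]:
    for s,t in zip(sc,[(422,247),(479.5,223.2)]):
        X=tri(cs,[s,t]);print(X,[np.linalg.norm(proj(c,X)[0]-q) for c,q in zip(cs,(s,t))])
print("tip",tri(cs,[(334.2,179.8),(322.5,202)]))
print("nose,rear,tip on planes",plane(cs[1],[(325.2,173.9),(328.4,133.2)],.248),plane(cs[1],[(322.5,202)],.25),plane(cs[1],[(325.7,160.5)],.274))
# base plate corners top
q=[(475,210),(735,235),(708,537),(448,515)]
print(plane(cs[1],[((x-400)/5.6+290,y/5.6+125) for x,y in q],.012))
for nm,q,z in [("bottle",(379,262),.165),("yel",(192,221),.157),("tip",(275,263),.063)]: print(nm,plane(cs[1],[q],z))
E
```

```text
[ 0.4272 -0.3785  0.0817] [np.float64(32.68030834563594), np.float64(27.015568291942547)]
[ 0.5001 -0.3372  0.2455] [np.float64(30.31313719480447), np.float64(27.385796900547536)]
[ 0.4263 -0.2755  0.155 ] [np.float64(0.42990917055613537), np.float64(0.39881722326276936)]
[ 0.4916 -0.4443  0.1545] [np.float64(0.6986899648103871), np.float64(0.5673616804919352)]
tip [0.5436 0.0049 0.2464]
nose,rear,tip on planes [[ 0.6167 -0.0054  0.248 ]
 [ 0.7275 -0.0151  0.248 ]] [[0.542  0.0023 0.25  ]] [[ 0.6459 -0.0068  0.274 ]]
[[ 0.7089  0.0628  0.012 ]
 [ 0.6927 -0.0888  0.012 ]
 [ 0.516  -0.07    0.012 ]
 [ 0.5299  0.0786  0.012 ]]
bottle [[ 0.3859 -0.1526  0.165 ]]
yel [[0.5048 0.3726 0.157 ]]
tip [[0.3847 0.147  0.063 ]]
```

```bash
cat >> h.py <<'E'
np.set_printoptions(precision=4,suppress=True)
def go(pos,yaw,tilt=None):
    "print units to reach TCP pos, tool down, tool y axis at world yaw (deg, mod 180). Turn done about tool z; shift in current tool axes (tot units)"
    o=observe();M=R.from_rotvec(o['eef_rot']).as_matrix()
    ye=np.degrees(np.arctan2(M[1,1],M[0,1]));d=(yaw-ye+90)%180-90
    y=np.radians(ye+d);Y=np.array([np.cos(y),np.sin(y),0]);Z=np.array([0,0,-1.]);T=np.c_[np.cross(Y,Z),Y,Z]
    w=R.from_matrix(M.T@T).as_rotvec(degrees=True)
    dp=np.array(pos)-o['position']
    print("t",round(o['time_s'],2),"p",o['position'],"yyaw",round(ye,2),"F",o['contact_force'],"w",round(o['gripper_width'],4))
    print(" turn units",w/6," shift now-axes",M.T@dp/.03," shift after-turn axes",T.T@dp/.03)
E
python3 - <<'E'
from h import *
go([.459,-.36,.33],21)
E
```

```text
t 0.15 p [ 0.1706 -0.6267  0.2259] yyaw -74.77 F [ 0.3126 -0.3017 -0.5171] w 0.092
 turn units [-0.0122  0.0103 14.0387]  shift now-axes [11.6122 -6.0557 -3.4602]  shift after-turn axes [ -4.8528 -12.1613  -3.47  ]
```

Call:
arm_command(
  series=[
    [1, -0.6, -0.35, 0, 0, 0],
    [1, -0.6, -0.35, 0, 0, 0],
    [1, -0.6, -0.35, 0, 0, 0],
    [1, -0.6, -0.35, 0, 0, 0],
    [1, -0.6, -0.35, 0, 0, 0],
    [1, -0.6, -0.35, 0, 0, 0],
    [1, -0.6, -0.35, 0, 0, 0],
    [1, -0.6, -0.35, 0, 0, 0],
    [1, -0.6, -0.35, 0, 0, 0],
    [1, -0.6, -0.35, 0, 0, 0],
  ],
  jaw=1,
)

```text
time_s: 0.98
position: [0.4137, -0.3731, 0.3322]
eef_rot: [3.114, 0.416, -0.001]
contact_force: [0.4, -1.6, 0.0]
gripper_width: 0.0921
finger_force: 0.0
```

Call:
arm_command(
  series=[
    [0, 0, 0, 0, 0, 1],
    [0, 0, 0, 0, 0, 1],
    [0, 0, 0, 0, 0, 1],
    [0, 0, 0, 0, 0, 1],
    [0, 0, 0, 0, 0, 1],
    [0, 0, 0, 0, 0, 1],
    [0, 0, 0, 0, 0, 1],
    [0, 0, 0, 0, 0, 1],
    [0, 0, 0, 0, 0, 1],
    [0, 0, 0, 0, 0, 1],
  ],
)

```text
time_s: 1.82
position: [0.4128, -0.3745, 0.3314]
eef_rot: [-2.902, 1.204, 0.001]
contact_force: [-0.7, 0.6, 0.3]
gripper_width: 0.0919
finger_force: 0.0
```

Call:
arm_command(
  series=[
    [0, 0, 0, 0, 0, 1],
    [0, 0, 0, 0, 0, 1],
    [0, 0, 0, 0, 0, 1],
    [0, 0, 0, 0, 0, 1],
    [0, 0, 0, 0, 0, 0],
  ],
)

```text
time_s: 2.23
position: [0.4127, -0.3745, 0.3314]
eef_rot: [2.589, -1.779, -0.001]
contact_force: [0.2, -0.7, -0.1]
gripper_width: 0.0917
finger_force: 0.0
```

```bash
python3 - <<'E'
from h import *
go([.459,-.36,.33],21)
o=observe();print(o['qpos'])
im=snapshot("wrist");cv2.imwrite("pics/w1.png",im[:,:,::-1])
m=mask(im,(100,140,40),(125,255,255));n,l,s,c=cv2.connectedComponentsWithStats(m)
for i in range(1,n):
    if s[i,4]>150: print(s[i],c[i])
E
```

```text
t 2.23 p [ 0.4127 -0.3745  0.3314] yyaw -158.98 F [ 0.23   -0.7041 -0.1366] w 0.0917
 turn units [0.0037 0.0047 0.0038]  shift now-axes [ 0.1015 -1.6138  0.0474]  shift after-turn axes [ 0.1009 -1.6138  0.0481]
[ 1.0188  0.2399 -0.3963  1.6554  0.0964  1.2662 -2.171 ]
[ 255   76   37  189 2811] [272.1974 174.4461]
```

View pics/w1.png

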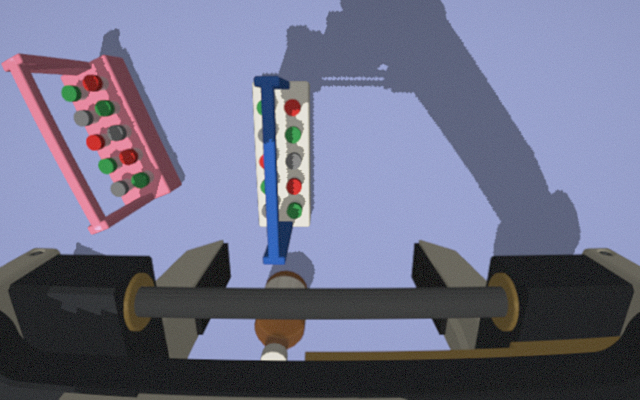

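The wrist view shows the blue bar upright at columns 258–280, with its ends at rows 80 and 261. The bottle is behind the near end at (275,310). I'll take the other half turn to keep joint 7 well inside its range, and that also gives a second view.

Call:
arm_command(
  series=[
    [0, 0, 0, 0, 0, -1],
    [0, 0, 0, 0, 0, -1],
    [0, 0, 0, 0, 0, -1],
    [0, 0, 0, 0, 0, -1],
    [0, 0, 0, 0, 0, -1],
    [0, 0, 0, 0, 0, -1],
    [0, 0, 0, 0, 0, -1],
    [0, 0, 0, 0, 0, -1],
    [0, 0, 0, 0, 0, -1],
    [0, 0, 0, 0, 0, -1],
  ],
)

```text
time_s: 3.12
position: [0.4129, -0.3746, 0.3316]
eef_rot: [-3.133, 0.226, 0.0]
contact_force: [-0.1, -0.5, 1.3]
gripper_width: 0.0917
finger_force: 0.0
```

Call:
arm_command(
  series=[
    [0, 0, 0, 0, 0, -1],
    [0, 0, 0, 0, 0, -1],
    [0, 0, 0, 0, 0, -1],
    [0, 0, 0, 0, 0, -1],
    [0, 0, 0, 0, 0, -1],
    [0, 0, 0, 0, 0, -1],
    [0, 0, 0, 0, 0, -1],
    [0, 0, 0, 0, 0, -1],
    [0, 0, 0, 0, 0, -1],
    [0, 0, 0, 0, 0, -1],
  ],
)

```text
time_s: 3.95
position: [0.4128, -0.3746, 0.3316]
eef_rot: [-2.826, -1.371, 0.0]
contact_force: [0.8, 0.8, -0.9]
gripper_width: 0.0917
finger_force: 0.0
```

Call:
arm_command(
  series=[
    [0, 0, 0, 0, 0, -1],
    [0, 0, 0, 0, 0, -1],
    [0, 0, 0, 0, 0, -1],
    [0, 0, 0, 0, 0, -1],
    [0, 0, 0, 0, 0, -1],
    [0, 0, 0, 0, 0, -1],
    [0, 0, 0, 0, 0, -1],
    [0, 0, 0, 0, 0, -1],
    [0, 0, 0, 0, 0, -1],
    [0, 0, 0, 0, 0, -1],
  ],
)

```text
time_s: 4.78
position: [0.4128, -0.3747, 0.3317]
eef_rot: [-1.763, -2.601, 0.0]
contact_force: [1.0, 0.2, 0.2]
gripper_width: 0.0919
finger_force: 0.0
```

Call:
arm_command(
  series=[
    [0, 0.8, 0, 0, 0, 0],
    [0, 0.8, 0, 0, 0, 0],
    [0, 0, 0, 0, 0, 0],
    [0, 0, 0, 0, 0, 0],
  ],
)

```text
time_s: 5.12
position: [0.4587, -0.3561, 0.3316]
eef_rot: [-1.767, -2.598, -0.002]
contact_force: [-0.3, 0.2, -0.2]
gripper_width: 0.0917
finger_force: 0.0
```

```bash
cat > bar.py <<'E'
from h import *
def barpix(im):
    m=mask(im,(100,140,40),(125,255,255));n,l,s,c=cv2.connectedComponentsWithStats(m)
    i=1+np.argmax(s[1:,4]);m=(l==i)
    rows=np.where(m.any(1))[0];r0,r1=rows[0],rows[-1]
    mid=[(r,np.mean(np.where(m[r])[0]),m[r].sum()) for r in range(r0,r1+1)]
    return r0,r1,np.array(mid)
E
python3 - <<'E'
from bar import *
go([.459,-.36,.33],21)
o=observe();print(o['qpos'])
im=snapshot("wrist");cv2.imwrite("pics/w2.png",im[:,:,::-1])
for f in("pics/w1.png","pics/w2.png"):
    r0,r1,m=barpix(cv2.imread(f)[:,:,::-1]);print(r0,r1);print(m[::12].T.round(1), m[-6:].T)
E
```

```text
t 5.12 p [ 0.4587 -0.3561  0.3316] yyaw 21.56 F [-0.2791  0.1715 -0.1992] w 0.0917
 turn units [ 0.0075 -0.007   0.0936]  shift now-axes [-0.1257 -0.0402  0.0535]  shift after-turn axes [-0.1261 -0.0389  0.0536]
[ 1.2841  0.3759 -0.8761  1.5882  0.2946  1.3168  0.744 ]
76 264
[[ 76.   88.  100.  112.  124.  136.  148.  160.  172.  184.  196.  208.
  220.  232.  244.  256. ]
 [270.2 267.5 267.5 267.5 268.5 269.  269.5 270.  270.  270.5 271.  271.5
  272.  279.  277.5 274.5]
 [ 12.   12.   12.   12.   12.   11.   12.   11.   11.   12.   11.   12.
   11.   23.   20.   22. ]] [[259.  260.  261.  262.  263.  264. ]
 [274.  273.5 274.  274.  274.  278. ]
 [ 23.   22.   21.   21.   21.   11. ]]
83 268
[[ 83.   95.  107.  119.  131.  143.  155.  167.  179.  191.  203.  215.
  227.  239.  251.  263. ]
 [322.  322.  321.5 321.5 321.  321.5 321.  320.5 320.5 320.5 320.5 321.
  320.  320.  320.  320. ]
 [ 23.   11.   12.   12.   11.   12.   11.   12.   10.   12.   10.   11.
   15.   17.   19.   21. ]] [[263.  264.  265.  266.  267.  268. ]
 [320.  320.  320.  320.  320.  320.5]
 [ 21.   21.   21.   21.   21.   20. ]]
```

View pics/w2.png

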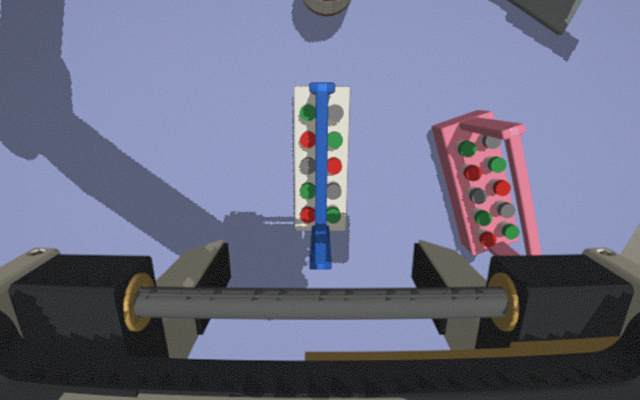

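The second view shows the bar at columns 320–322, with its ends at rows 83 and 268. Next I'll triangulate the ends across both wrist views.

```bash
python3 - <<'E'
from h import *
o2=observe()
o1=dict(position=np.array([.4127,-.3745,.3314]),eef_rot=np.array([2.589,-1.779,-.001]))
c1,c2=cam("wrist",o1),cam("wrist",o2)
P=tri([c1,c2],[(266.7,76),(320.2,268.5)]);Q=tri([c1,c2],[(275,264.5),(322.2,83)])
print(P,Q,np.linalg.norm(P-Q))
p=plane(c2,[(320.5,200),(321.7,100),(320.2,268.5),(322.2,83)],.157);print(p);q=plane(c1,[(271,196),(267.5,94),(275,264.5),(266.7,76)],.157);print(q)
for a in (P-Q,p[2]-p[3],q[3]-q[2]): print("bar yaw",np.degrees(np.arctan2(a[1],a[0])),np.linalg.norm(a))
print("mid",(P+Q)/2,(p[2]+p[3])/2,(q[2]+q[3])/2)
E
```

```text
[ 0.4935 -0.4484  0.1523] [ 0.4253 -0.2711  0.1549] 0.18999119614268362
[[ 0.4652 -0.3754  0.157 ]
 [ 0.4311 -0.2854  0.157 ]
 [ 0.4925 -0.4461  0.157 ]
 [ 0.4261 -0.2711  0.157 ]]
[[ 0.4526 -0.3423  0.157 ]
 [ 0.4871 -0.4336  0.157 ]
 [ 0.4246 -0.2723  0.157 ]
 [ 0.4929 -0.4484  0.157 ]]
bar yaw -68.94697502771608 0.18999119614268362
bar yaw -69.19492494327228 0.1871889189595947
bar yaw -68.81536228956006 0.1888841907196384
mid [ 0.4594 -0.3598  0.1536] [ 0.4593 -0.3586  0.157 ] [ 0.4588 -0.3603  0.157 ]
```

```bash
python3 - <<'E'
from h import *
go([.4753,-.4017,.137],21)
E
```

```text
t 5.17 p [ 0.4577 -0.357   0.3315] yyaw 21.43 F [ 0.227  -0.3812  0.0696] w 0.0916
 turn units [-0.0026 -0.0045  0.071 ]  shift now-axes [-1.6035  0.0043  6.482 ]  shift after-turn axes [-1.6003  0.0144  6.4828]
```

Call:
arm_command(
  series=[
    [-0.8, 0, 0.5, 0, 0, 0.07],
    [-0.8, 0, 0.5, 0, 0, 0],
    [0, 0, 0.8, 0, 0, 0],
    [0, 0, 0.8, 0, 0, 0],
    [0, 0, 0.8, 0, 0, 0],
    [0, 0, 0.8, 0, 0, 0],
    [0, 0, 0.8, 0, 0, 0],
    [0, 0, 0, 0, 0, 0],
    [0, 0, 0, 0, 0, 0],
  ],
)

```text
time_s: 5.92
position: [0.4731, -0.4025, 0.1808]
eef_rot: [-1.782, -2.583, 0.0]
contact_force: [0.5, -0.6, 0.1]
gripper_width: 0.0919
finger_force: 0.0
```

```bash
python3 - <<'E'
from h import *
go([.4753,-.4017,.137],21)
E
```

```text
t 5.92 p [ 0.4731 -0.4025  0.1808] yyaw 20.79 F [ 0.4509 -0.638   0.1055] w 0.0919
 turn units [-0.0183 -0.0242 -0.0348]  shift now-axes [-0.0066  0.0816  1.4585]  shift after-turn axes [-0.0032  0.0788  1.4587]
```

Call:
arm_command(
  series=[
    [0, 0.08, 0.5, 0, 0, -0.03],
    [0, 0, 0.5, 0, 0, 0],
    [0, 0, 0.45, 0, 0, 0],
    [0, 0, 0, 0, 0, 0],
    [0, 0, 0, 0, 0, 0],
  ],
)

```text
time_s: 6.33
position: [0.4764, -0.4008, 0.1372]
eef_rot: [-1.778, -2.587, -0.0]
contact_force: [1.0, 0.4, 0.6]
gripper_width: 0.0916
finger_force: 0.0
```

Call:
arm_command(
  series=[
    [0, 0, 0, 0, 0, 0],
    [0, 0, 0, 0, 0, 0],
    [0, 0, 0, 0, 0, 0],
    [0, 0, 0, 0, 0, 0],
    [0, 0, 0, 0, 0, 0],
    [0, 0, 0, 0, 0, 0],
    [0, 0, 0, 0, 0, 0],
    [0, 0, 0, 0, 0, 0],
    [0, 0, 0, 0, 0, 0],
    [0, 0, 0, 0, 0, 0],
  ],
  jaw=0,
  squeeze=55,
)

```text
time_s: 7.17
position: [0.4772, -0.4012, 0.1382]
eef_rot: [-1.78, -2.589, -0.0]
contact_force: [-0.2, -0.2, 0.3]
gripper_width: 0.0297
finger_force: 0.0
```

```bash
python3 - <<'E'
from h import *
go([.4753,-.4017,.137],21)
print(observe()['finger_force'],observe()['torque'])
E
```

```text
t 7.17 p [ 0.4772 -0.4012  0.1382] yyaw 20.99 F [-0.2127 -0.1703  0.3385] w 0.0297
 turn units [ 0.0002 -0.0006 -0.0011]  shift now-axes [ 0.0068 -0.064   0.0402]  shift after-turn axes [ 0.0068 -0.064   0.0402]
0.0 [ 0.0183 -0.1229 -0.0033]
```

Call:
arm_command(
  series=[
    [0, -0.05, 0.03, 0, 0, 0],
    [0, 0, 0, 0, 0, 0],
    [0, 0, 0, 0, 0, 0],
    [0, 0, 0, 0, 0, 0],
    [0, 0, 0, 0, 0, 0],
    [0, 0, 0, 0, 0, 0],
    [0, 0, 0, 0, 0, 0],
  ],
)

```text
time_s: 7.75
position: [0.4757, -0.4018, 0.1372]
eef_rot: [-1.78, -2.589, -0.0]
contact_force: [0.2, 0.2, -1.5]
gripper_width: 0.0115
finger_force: 55.0
```

Call:
arm_command(
  series=[
    [0, 0, -0.1, 0, 0, 0],
    [0, 0, -0.2, 0, 0, 0],
    [0, 0, -0.4, 0, 0, 0],
    [0, 0, -0.4, 0, 0, 0],
    [0, 0, -0.4, 0, 0, 0],
    [0, 0, 0, 0, 0, 0],
    [0, 0, 0, 0, 0, 0],
    [0, 0, 0, 0, 0, 0],
  ],
)

```text
time_s: 8.42
position: [0.4755, -0.4019, 0.1825]
eef_rot: [1.78, 2.589, -0.001]
contact_force: [-0.1, 0.1, -3.3]
gripper_width: 0.0113
finger_force: 55.0
```

```bash
python3 - <<'E'
from h import *
go([.4753,-.4017,.137],21)
o=observe();print(o['finger_force'],o['torque'])
s=snapshot("scene");cv2.imwrite("pics/s2.png",cv2.resize(s[160:310,130:330],None,fx=3,fy=3,interpolation=3)[:,:,::-1])
E
```

```text
t 8.42 p [ 0.4755 -0.4019  0.1825] yyaw 20.98 F [-0.0862  0.138  -3.2796] w 0.0113
 turn units [-0.0026  0.0038 -0.0029]  shift now-axes [ 0.0101 -0.0044  1.5157]  shift after-turn axes [ 0.0095 -0.0048  1.5157]
54.9989515542984 [-0.0781 -0.1595  0.0531]
```

View pics/s2.png

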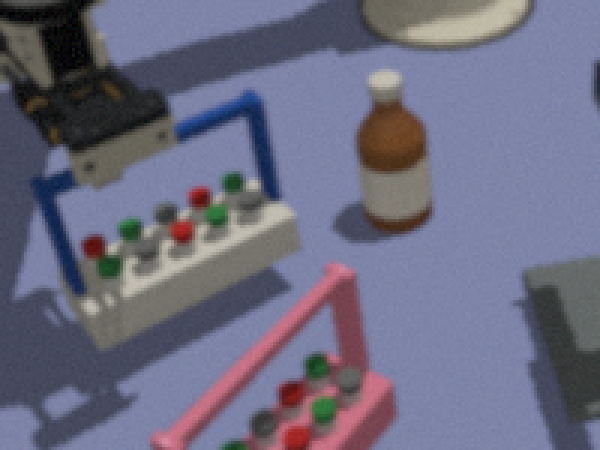

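The carrier is held and hangs level, with the bottle undisturbed. Next I'll lift it and carry it to a spot in front of the hook.

Call:
arm_command(
  series=[
    [0, 0, -0.5, 0, 0, 0],
    [0, 0, -0.8, 0, 0, 0],
    [0, 0, -0.8, 0, 0, 0],
    [0, 0, -0.8, 0, 0, 0],
    [0, 0, -0.8, 0, 0, 0],
    [0, 0, -0.8, 0, 0, 0],
    [0, 0, -0.8, 0, 0, 0],
    [0, 0, -0.8, 0, 0, 0],
    [0, 0, -0.5, 0, 0, 0],
    [0, 0, -0.2, 0, 0, 0],
  ],
)

```text
time_s: 9.3
position: [0.4765, -0.4019, 0.3885]
eef_rot: [1.778, 2.587, -0.0]
contact_force: [0.9, 0.3, -3.4]
gripper_width: 0.0113
finger_force: 55.0
```

```bash
python3 - <<'E'
from h import *
go([.4265,-.033,.39],-5.4)
E
```

```text
t 9.3 p [ 0.4765 -0.4019  0.3885] yyaw 21.0 F [ 0.8911  0.2615 -3.4127] w 0.0113
 turn units [0.0188 0.0193 4.3999]  shift now-axes [12.0772  2.85   -0.0749]  shift after-turn axes [12.085  -2.8172 -0.0501]
```

Call:
arm_command(
  series=[
    [0.3, 0, 0, 0, 0, 0.2],
    [0.6, 0, 0, 0, 0, 0.2],
    [0.7, 0, 0, 0, 0, 0.2],
    [0.7, 0, 0, 0, 0, 0.2],
    [0.7, 0, 0, 0, 0, 0.2],
    [0.7, 0, 0, 0, 0, 0.2],
    [0.7, 0, 0, 0, 0, 0.2],
    [0.7, 0, 0, 0, 0, 0.2],
    [0.7, 0, 0, 0, 0, 0.2],
    [0.7, 0, 0, 0, 0, 0.2],
  ],
)

```text
time_s: 10.13
position: [0.4229, -0.2121, 0.3842]
eef_rot: [-2.041, -2.384, 0.001]
contact_force: [0.2, -0.1, -3.9]
gripper_width: 0.0117
finger_force: 55.0
```

Call:
arm_command(
  series=[
    [0.7, 0, 0, 0, 0, 0.2],
    [0.7, 0, 0, 0, 0, 0.2],
    [0.7, 0, 0, 0, 0, 0.2],
    [0.7, 0, 0, 0, 0, 0.2],
    [0.7, 0, 0, 0, 0, 0.2],
    [0.7, 0, 0, 0, 0, 0.2],
    [0.7, 0, 0, 0, 0, 0.2],
    [0.5, 0, 0, 0, 0, 0.2],
    [0.3, 0, 0, 0, 0, 0.2],
    [0.2, 0, 0, 0, 0, 0.2],
  ],
)

```text
time_s: 10.97
position: [0.4094, -0.0357, 0.3844]
eef_rot: [-2.278, -2.16, 0.004]
contact_force: [-0.1, -0.7, -3.1]
gripper_width: 0.0116
finger_force: 55.0
```

Call:
arm_command(
  series=[
    [0, 0, 0, 0, 0, 0.2],
    [0, 0, 0, 0, 0, 0.2],
    [0, 0, 0, 0, 0, 0],
    [0, 0, 0, 0, 0, 0],
    [0, 0, 0, 0, 0, 0],
    [0, 0, 0, 0, 0, 0],
  ],
)

```text
time_s: 11.47
position: [0.4109, -0.0381, 0.3862]
eef_rot: [-2.324, -2.113, -0.0]
contact_force: [-0.3, -0.2, -2.9]
gripper_width: 0.0116
finger_force: 55.0
```

```bash
python3 - <<'E'
from h import *
go([.4265,-.033,.39],-5.4)
o=observe();print(o['qpos'],o['eef_rot'],o['position'])
s=snapshot("wrist");cv2.imwrite("pics/w3.png",s[:,:,::-1])
E
```

```text
t 11.47 p [ 0.4109 -0.0381  0.3862] yyaw -5.45 F [-0.2507 -0.1978 -2.8948] w 0.0116
 turn units [-0.0024 -0.0039 -0.0082]  shift now-axes [ 0.2179  0.5002 -0.1277]  shift after-turn axes [ 0.2174  0.5004 -0.1276]
[ 1.2311 -0.1448 -1.0652  1.8538 -0.1299  1.3603  0.1025] [-2.3242 -2.113  -0.0002] [ 0.4109 -0.0381  0.3862]
```

View pics/w3.png

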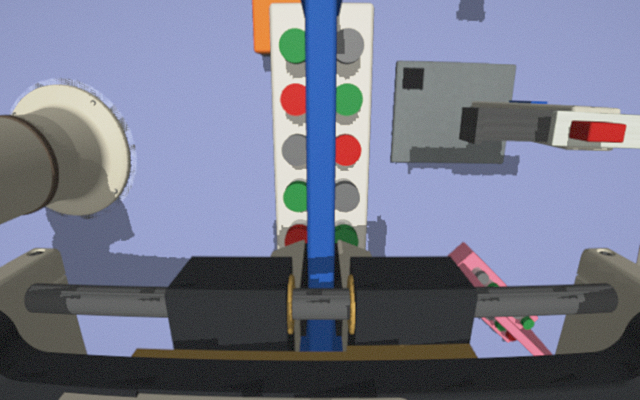

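The wrist view shows the held bar at column 320, the hook tip at (468,125), the slide nose at about (553,128) and the knob at (598,131). The dark square at (413,78) turns out to be a mark on the base plate, not a shadow. I'll read the edges numerically.

```bash
python3 - <<'E'
from h import *
np.set_printoptions(linewidth=250)
im=cv2.imread("pics/w3.png");g=cv2.cvtColor(im,cv2.COLOR_BGR2GRAY)
print("rows 120,135 cols 454..490");print(g[[110,120,130,138],454:490])
print("nose cols 535..565");print(g[[115,122,130,140],535:566])
print("col 468,472,560,545 rows 98..152")
for c in(464,468,473,560,590):print(c,g[98:156,c])
print("red row 131",im[[126,131],562:634,2])
print("red cols",im[112:146,585,2],im[112:146,610,2])
E
```

```text
rows 120,135 cols 454..490
[[131 133 138 133 136 136 133 113  71  45  47  41  42  39  44  41  46  40  46  39  40  37  42  45  66  85  90  85  91  89  93  90  90  90  90  86]
 [132 128 135 131 133 134 114  67  36  40  40  40  42  42  40  42  41  42  36  36  44  39  51  71  83  92  87  88  89  91  95  93  91  94  96  90]
 [133 130 136 130 133 112  66  36  37  46  45  45  45  48  39  47  45  41  42  43  37  54  83  92  94  93  90  91  93  91  93  93  95  89  94  89]
 [131 131 133 131 113  72  36  36  42  40  41  43  41  44  37  38  48  43  48  43  53  80  90  89  97  96  90  95  91  88  88  89  88  87  87  87]]
nose cols 535..565
[[ 84  84  87  88  86  84  88  82  87  87  82  87  86  85  84  85  93  86  95  96  97 143 200 223 226 222 223 223 222 221 223]
 [ 89  91  77  62  52  58  58  58  57  59  56  55  56  61  57  74  90 101 103 103 138 205 224 223 221 220 220 222 222 222 222]
 [ 79  80  66  61  56  51  56  59  57  51  51  57  59  63  76  94  98  98 117 175 218 224 223 223 223 222 220 221 220 222 222]
 [ 63  51  56  53  54  61  53  59  58  51  51  59  74  92  93  98 100 147 210 225 22
[... 1450 characters left out ...]
02 200 201 203 202 200 200 200 202 201 206 203 201 203 201 200 199 203 200
  200 201 197 199 219 219 216 221 217 220 217]
 [220 223 221 222 224 224 185 126  87  85  81  82  84  84  83  83  86  82  87  86  85  87  85  84  81  87 120 151 175 192 202 202 197 200 201 202 200 199 199 202 204 199 202 202 201 200 200 200 194 199 197 200 202 204 198 200 202 198 203 201 203
  202 198 199 216 217 216 218 216 217 216 216]]
red cols [211 218 220 221 220 219 219 221 194 130 108 101  88  90  93  90  87  88  88  84  81  86  84  86  90  89  88  81  89 114 135 138 134 132] [210 198 216 220 220 221 220 220 220 208 169 172 190 198 200 201 202 203 203 194 198 200 202 200 200 198 198 200 195 163 163 215 222 221]
```

```bash
python3 - <<'E'
from h import *
o=dict(position=np.array([.4109,-.0381,.3862]),eef_rot=np.array([-2.3242,-2.113,-.0002]))
c=cam("wrist",o);s=cam("scene");t=cam("top")
P=plane(c,[(477.8,110),(474.3,138),(475.8,125.3)],.25);print("tip edge",P)
N=plane(c,[(556,115),(552.4,140),(554.3,127.7)],.248);print("nose",N)
k=plane(c,[(588.5,131.3),(625.5,131.3)],.274);print("knob L,R",k)
for a in(P[0]-P[1],N[0]-N[1]):print("y dir yaw",np.degrees(np.arctan2(-a[0],a[1])))
d=k.mean(0)-P[2];print("tip->knob",np.degrees(np.arctan2(d[1],d[0])),np.linalg.norm(d[:2]))
b=plane(c,[(396,61),(514.5,65.5),(391.5,162)],.012);print("base",b,np.degrees(np.arctan2(*(b[1]-b[0])[1::-1])),np.degrees(np.arctan2(-(b[0]-b[2])[0],(b[0]-b[2])[1])))
# two-view heights: wrist + scene/top for tip and knob
print("tip tri",tri([c,s],[(476.3,125.3),(334.2,179.8)]),"knob tri",tri([c,s,t],[(603,131.3),(347.3,197.2),(325.7,160.5)]))
h=plane(c,[(320.5,100),(321,20)],.39+.02);print("held bar yaw",np.degrees(np.arctan2(*(h[1]-h[0])[1::-1])))
e=plane(c,[(321,0)],.4)
E
```

```text
tip edge [[ 0.5482  0.0191  0.25  ]
 [ 0.5456 -0.004   0.25  ]
 [ 0.5467  0.0066  0.25  ]]
nose [[ 0.619   0.0097  0.248 ]
 [ 0.6173 -0.0117  0.248 ]
 [ 0.6182 -0.0011  0.248 ]]
knob L,R [[ 0.6308 -0.0024  0.274 ]
 [ 0.6648 -0.0046  0.274 ]]
y dir yaw -6.427570719637646
y dir yaw -4.51034228603523
tip->knob -5.692985707763856 0.10162515620053124
base [[ 0.5314  0.0814  0.012 ]
 [ 0.7079  0.0624  0.012 ]
 [ 0.5182 -0.066   0.012 ]] -6.14086614734535 -5.120157634710595
tip tri [0.5476 0.0063 0.2487] knob tri [ 0.6485 -0.0052  0.2677]
held bar yaw 84.13659438392608
```

```bash
python3 - <<'E'
from h import *
go([.490,-.0339,.259],-5.7)
E
```

```text
t 11.52 p [ 0.411  -0.038   0.3862] yyaw -5.44 F [-0.3638  0.0913 -3.0227] w 0.0112
 turn units [-0.001  -0.0035  0.0438]  shift now-axes [0.3833 2.6085 4.2414]  shift after-turn axes [0.3968 2.6063 4.2415]
```

Call:
arm_command(
  series=[
    [0.1, 0.5, 0, 0, 0, 0.04],
    [0.1, 0.7, 0, 0, 0, 0],
    [0.1, 0.7, 0, 0, 0, 0],
    [0.1, 0.7, 0.3, 0, 0, 0],
    [0, 0, 0.7, 0, 0, 0],
    [0, 0, 0.7, 0, 0, 0],
    [0, 0, 0.8, 0, 0, 0],
    [0, 0, 0.7, 0, 0, 0],
    [0, 0, 0.7, 0, 0, 0],
    [0, 0, 0.3, 0, 0, 0],
  ],
)

```text
time_s: 12.35
position: [0.4882, -0.034, 0.2575]
eef_rot: [-2.326, -2.106, 0.004]
contact_force: [-1.7, 0.0, -3.1]
gripper_width: 0.0115
finger_force: 55.0
```

Call:
arm_command(
  series=[
    [0, 0, 0, 0, 0, 0],
    [0, 0, 0, 0, 0, 0],
    [0, 0, 0, 0, 0, 0],
  ],
)

```text
time_s: 12.6
position: [0.4909, -0.0333, 0.2616]
eef_rot: [2.327, 2.108, 0.002]
contact_force: [0.2, 0.5, -3.0]
gripper_width: 0.0117
finger_force: 55.0
```

```bash
python3 - <<'E'
from h import *
go([.490,-.0339,.259],-5.7)
go([.5795,-.0428,.259],-5.7)
E
```

```text
t 12.6 p [ 0.4909 -0.0333  0.2616] yyaw -5.66 F [ 0.2011  0.4986 -3.0199] w 0.0117
 turn units [ 0.0189 -0.0024  0.0063]  shift now-axes [-0.0236 -0.0274  0.0862]  shift after-turn axes [-0.0236 -0.0272  0.0862]
t 12.6 p [ 0.4909 -0.0333  0.2616] yyaw -5.66 F [ 0.2011  0.4986 -3.0199] w 0.0117
 turn units [ 0.0189 -0.0024  0.0063]  shift now-axes [-0.0245  2.9706  0.0921]  shift after-turn axes [-0.0225  2.9708  0.0862]
```

Call:
arm_command(
  series=[
    [0, 0.3, 0.05, 0, 0, 0],
    [0, 0.4, 0, 0, 0, 0],
    [0, 0.4, 0, 0, 0, 0],
    [0, 0.5, 0, 0, 0, 0],
    [0, 0.5, 0, 0, 0, 0],
    [0, 0.4, 0, 0, 0, 0],
    [0, 0.3, 0, 0, 0, 0],
    [0, 0.17, 0, 0, 0, 0],
    [0, 0, 0, 0, 0, 0],
    [0, 0, 0, 0, 0, 0],
  ],
)

```text
time_s: 13.43
position: [0.5784, -0.0419, 0.2589]
eef_rot: [-2.328, -2.109, 0.0]
contact_force: [-1.0, 0.1, -3.2]
gripper_width: 0.0116
finger_force: 55.0
```

```bash
python3 - <<'E'
from h import *
go([.5795,-.0428,.214],-5.7)
s=snapshot("wrist");cv2.imwrite("pics/w4.png",s[:,:,::-1])
E
```

```text
t 13.43 p [ 0.5784 -0.0419  0.2589] yyaw -5.64 F [-1.0058  0.0894 -3.1983] w 0.0116
 turn units [-0.0029 -0.0023  0.0095]  shift now-axes [-0.0262  0.0382  1.4964]  shift after-turn axes [-0.0258  0.0378  1.4964]
```

View pics/w4.png

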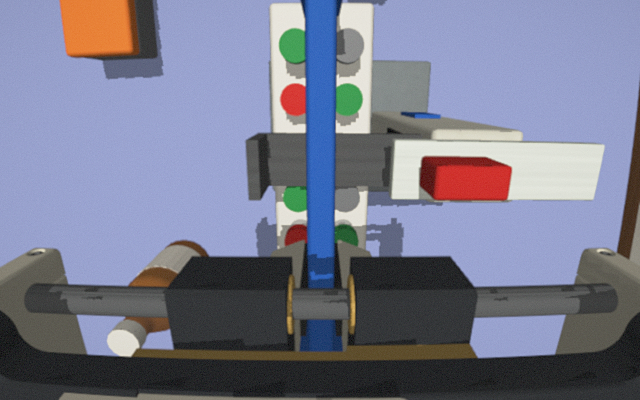

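The bar sits between the tip (column 258) and the slide nose (column 392). The blade spans rows 134–198, so I'll check where it crosses before lowering.

```bash
python3 - <<'E'
from h import *
o=observe();c=cam("wrist",o);g=cv2.cvtColor(cv2.imread("pics/w4.png"),cv2.COLOR_BGR2GRAY)
for q in(290,300,345,355):print(q,g[126:146,q],g[182:206,q])
M=R.from_rotvec(o['eef_rot']).as_matrix()
for z,q in((.22,[(295,134),(295,186),(350,134),(350,186)]),(.25,[(268,166),(268,134),(268,198)]),(.248,[(392,169)])): print((plane(c,q,z)-o['position'])@M)
E
```

```text
290 [228 227 229 229 232 230 209 134  86  89  95  90  92  94  92  88  92  88
  86  92] [ 89  93  87  88  74  82 110 120 117 119 120 116 121 112 116 114 115 123
 113 122 115 121 113 117]
300 [229 227 228 228 230 228 204 130  92  89  93  88  96  94  95  93  92  88
  90  92] [ 91  91  90  90  74  83  88  98 109 117 118 116 118 117 116 114 121 114
 119 117 119 119 117 120]
345 [216 228 226 227 227 230 228 151  90  91  91  93  86  93  90  91  91  90
  91  87] [ 91  90  86  93  83  78  89 122 127 131 129 124 124 129 122 129 127 123
 127 128 126 126 124 127]
355 [227 227 227 229 229 232 229 157  94  83  92  90  93  88  93  91  92  89
  89  88] [ 91  90  89  87  78  85 119 131 126 125 128 125 126 129 123 127 132 127
 128 128 124 126 125 120]
[[ 0.0592 -0.0142  0.0389]
 [ 0.0291 -0.0148  0.0389]
 [ 0.0592  0.0167  0.0388]
 [ 0.0291  0.0173  0.0389]]
[[ 0.0468 -0.0255  0.0089]
 [ 0.0623 -0.0248  0.0089]
 [ 0.0306 -0.0262  0.0089]]
[[0.0449 0.0356 0.0108]]
```

Call:
arm_command(
  series=[
    [0, 0.07, 0.2, 0, 0, 0],
    [0, 0, 0.3, 0, 0, 0],
    [0, 0, 0.3, 0, 0, 0],
    [0, 0, 0.25, 0, 0, 0],
    [0, 0, 0.15, 0, 0, 0],
    [0, 0, 0.1, 0, 0, 0],
    [0, 0, 0, 0, 0, 0],
    [0, 0, 0, 0, 0, 0],
  ],
)

```text
time_s: 14.15
position: [0.5807, -0.0422, 0.2198]
eef_rot: [-2.328, -2.109, -0.0]
contact_force: [-0.7, 1.2, -3.8]
gripper_width: 0.0115
finger_force: 55.0
```

```bash
python3 - <<'E'
from h import *
go([.5805,-.0428,.214],-5.7)
E
```

```text
t 14.15 p [ 0.5807 -0.0422  0.2198] yyaw -5.64 F [-0.6569  1.1573 -3.8483] w 0.0115
 turn units [-0.0005 -0.0021  0.0097]  shift now-axes [-0.02   -0.0032  0.193 ]  shift after-turn axes [-0.02   -0.0032  0.193 ]
```

Call:
arm_command(
  series=[
    [0, 0, 0.06, 0, 0, 0],
    [0, 0, 0.06, 0, 0, 0],
    [0, 0, 0, 0, 0, 0],
    [0, 0, 0, 0, 0, 0],
  ],
)

```text
time_s: 14.48
position: [0.5806, -0.0424, 0.2163]
eef_rot: [2.328, 2.109, -0.0]
contact_force: [0.0, 0.5, -3.6]
gripper_width: 0.0112
finger_force: 55.0
```

Call:
arm_command(
  series=[
    [0, 0, 0.04, 0, 0, 0],
    [0, 0, 0, 0, 0, 0],
    [0, 0, 0, 0, 0, 0],
  ],
)

```text
time_s: 14.73
position: [0.5806, -0.0424, 0.215]
eef_rot: [-2.328, -2.109, 0.0]
contact_force: [-0.8, -1.5, -3.1]
gripper_width: 0.0113
finger_force: 55.0
```

Call:
arm_command(
  series=[
    [0, 0, 0.04, 0, 0, 0],
    [0, 0, 0, 0, 0, 0],
    [0, 0, 0, 0, 0, 0],
  ],
)

```text
time_s: 14.98
position: [0.5808, -0.0424, 0.2141]
eef_rot: [2.328, 2.109, 0.0]
contact_force: [-0.5, -0.4, -2.0]
gripper_width: 0.012
finger_force: 55.0
```

Call:
arm_command(
  series=[
    [0, 0, 0.02, 0, 0, 0],
    [0, 0, 0.02, 0, 0, 0],
    [0, 0, 0, 0, 0, 0],
    [0, 0, 0, 0, 0, 0],
  ],
)

```text
time_s: 15.32
position: [0.5809, -0.0424, 0.2137]
eef_rot: [2.328, 2.108, 0.0]
contact_force: [-2.3, -0.9, 5.7]
gripper_width: 0.0111
finger_force: 55.0
```

Call:
arm_command(
  series=[
    [0, 0, 0, 0, 0, 0],
    [0, 0, 0, 0, 0, 0],
    [0, 0, 0, 0, 0, 0],
    [0, 0, 0, 0, 0, 0],
    [0, 0, 0, 0, 0, 0],
    [0, 0, 0, 0, 0, 0],
    [0, 0, 0, 0, 0, 0],
  ],
  jaw=0.5,
)

```text
time_s: 15.9
position: [0.5806, -0.0423, 0.2126]
eef_rot: [-2.328, -2.109, -0.0]
contact_force: [0.8, -0.1, 0.5]
gripper_width: 0.0459
finger_force: 0.0
```

```bash
python3 - <<'E'
from h import *
go([.5805,-.0428,.40],-5.7)
E
```

```text
t 15.9 p [ 0.5806 -0.0423  0.2126] yyaw -5.65 F [ 0.7694 -0.0599  0.5356] w 0.0459
 turn units [-0.0007 -0.001   0.0085]  shift now-axes [-0.0163 -0.0021 -6.2482]  shift after-turn axes [-0.017  -0.0017 -6.2482]
```

Released. I'll go straight up, then take pictures.

Call:
arm_command(
  series=[
    [0, 0, -0.3, 0, 0, 0],
    [0, 0, -0.6, 0, 0, 0],
    [0, 0, -0.8, 0, 0, 0],
    [0, 0, -0.8, 0, 0, 0],
    [0, 0, -0.8, 0, 0, 0],
    [0, 0, -0.8, 0, 0, 0],
    [0, 0, -0.5, 0, 0, 0],
    [0, 0, -0.3, 0, 0, 0],
    [0, 0, 0, 0, 0, 0],
    [0, 0, 0, 0, 0, 0],
  ],
)

```text
time_s: 16.73
position: [0.5805, -0.0424, 0.3596]
eef_rot: [2.328, 2.109, -0.0]
contact_force: [0.5, 0.8, -0.4]
gripper_width: 0.0461
finger_force: 0.0
```

```bash
python3 - <<'E'
from h import *
go([.5805,-.0428,.40],-5.7)
s=snapshot("scene")[120:320,250:450];w=snapshot("wrist")
o=observe();print(o['position'],o['eef_rot'])
cv2.imwrite("pics/w5r.png",w[:,:,::-1])
a=cv2.resize(s,(400,400),interpolation=3);b=cv2.resize(w,(400,250));b=cv2.copyMakeBorder(b,0,150,0,0,0)
cv2.imwrite("pics/c5.png",np.hstack([a,b])[:,:,::-1])
E
```

```text
t 16.73 p [ 0.5805 -0.0424  0.3596] yyaw -5.65 F [ 0.5415  0.7572 -0.3638] w 0.0461
 turn units [0.0023 0.0031 0.0081]  shift now-axes [-0.0146  0.0009 -1.3473]  shift after-turn axes [-0.0142  0.0006 -1.3473]
[ 0.58   -0.0426  0.3584] [-2.3273 -2.1083  0.0023]
```

View pics/c5.png

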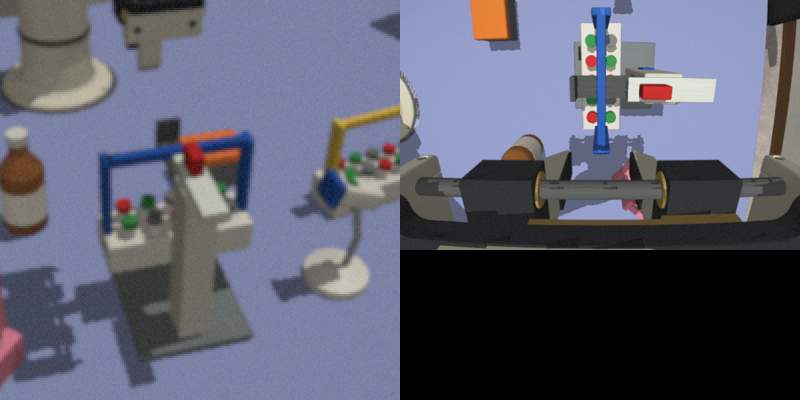

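Picture 10, the last I may view, shows the carrier hanging level by mid-handle on the blade, with everything else standing. The gripper is clear. I'll now turn 90° to take the knob.

```bash
python3 - <<'E'
from h import *
w=cv2.imread("pics/w5r.png")[:,:,::-1]
m=cv2.inRange(w,(150,0,0),(255,90,90));m[:,:350]=0;m[240:]=0
p=np.argwhere(m)[:,::-1].astype(np.float32);r=cv2.minAreaRect(p);print(r,len(p))
c=cam("wrist",dict(position=np.array([.58,-.0426,.3584]),eef_rot=np.array([-2.3273,-2.1083,.0023])))
print("knob",plane(c,[r[0]],.274),plane(c,cv2.boxPoints(r),.274))
print(observe()['qpos'])
go([.6478,-.0035,.33],84.3)
E
```

```text
((411.0, 147.5), (21.0, 46.0), 90.0) 982
knob [[ 0.6473 -0.0037  0.274 ]] [[ 0.6316  0.0051  0.274 ]
 [ 0.6637  0.0022  0.274 ]
 [ 0.6635 -0.0126  0.274 ]
 [ 0.6309 -0.0096  0.274 ]]
[ 0.8234  0.435  -1.0908  1.5404  0.3883  1.4049 -0.3931]
t 16.83 p [ 0.58   -0.0426  0.3584] yyaw -5.65 F [ 0.1083 -0.6716 -0.718 ] w 0.0461
 turn units [ -0.0161  -0.0129 -14.9922]  shift now-axes [1.5203 2.124  0.9414]  shift after-turn axes [-2.1209  1.5218  0.9458]
```

Call:
arm_command(
  series=[
    [0, 0, 0, 0, 0, -1],
    [0, 0, 0, 0, 0, -1],
    [0, 0, 0, 0, 0, -1],
    [0, 0, 0, 0, 0, -1],
    [0, 0, 0, 0, 0, -1],
    [0, 0, 0, 0, 0, -1],
    [0, 0, 0, 0, 0, -1],
    [0, 0, 0, 0, 0, -1],
    [0, 0, 0, 0, 0, -1],
    [0, 0, 0, 0, 0, -1],
  ],
)

```text
time_s: 17.67
position: [0.58, -0.0425, 0.3582]
eef_rot: [-0.953, -2.991, 0.001]
contact_force: [0.8, -0.4, -0.2]
gripper_width: 0.0457
finger_force: 0.0
```

Call:
arm_command(
  series=[
    [0, 0, 0, 0, 0, -1],
    [0, 0, 0, 0, 0, -1],
    [0, 0, 0, 0, 0, -1],
    [0, 0, 0, 0, 0, -1],
    [0, 0, 0, 0, 0, -1],
    [0, 0, 0, 0, 0, 0],
    [0, 0, 0, 0, 0, 0],
  ],
)

```text
time_s: 18.25
position: [0.5802, -0.0424, 0.3585]
eef_rot: [-0.159, -3.136, -0.001]
contact_force: [-0.6, -0.6, -0.2]
gripper_width: 0.0463
finger_force: 0.0
```

```bash
python3 - <<'E'
from h import *
print(observe()['qpos'])
go([.6478,-.0035,.33],84.3)
E
```

```text
[ 0.9569  0.6395 -1.4421  1.5366  0.6326  1.5226  0.9795]
t 18.25 p [ 0.5802 -0.0424  0.3585] yyaw 84.2 F [-0.5784 -0.5633 -0.1995] w 0.0463
 turn units [ 0.008  -0.0168 -0.0173]  shift now-axes [-2.1109  1.516   0.9468]  shift after-turn axes [-2.112   1.513   0.9493]
```

Call:
arm_command(
  series=[
    [-0.5, 0.4, 0, 0, 0, 0],
    [-0.6, 0.4, 0.1, 0, 0, 0],
    [-0.6, 0.4, 0.4, 0, 0, 0],
    [-0.4, 0.3, 0.4, 0, 0, 0],
    [0, 0, 0, 0, 0, 0],
    [0, 0, 0, 0, 0, 0],
    [0, 0, 0, 0, 0, 0],
  ],
)

```text
time_s: 18.83
position: [0.6473, -0.0038, 0.3329]
eef_rot: [-0.156, -3.137, 0.0]
contact_force: [-0.6, 0.2, -0.0]
gripper_width: 0.0457
finger_force: 0.0
```

```bash
python3 - <<'E'
from h import *
print(observe()['qpos'])
go([.6476,-.0036,.253],84.3)
E
```

```text
[ 0.7385  0.7328 -1.3275  1.4081  0.7072  1.5326  0.9281]
t 18.83 p [ 0.6473 -0.0038  0.3329] yyaw 84.29 F [-0.5781  0.1667 -0.0113] w 0.0457
 turn units [-0.002  -0.004  -0.0018]  shift now-axes [-0.0115  0.0077  2.6618]  shift after-turn axes [-0.0104  0.0071  2.6618]
```

Call:
arm_command(
  series=[
    [0, 0, 0.4, 0, 0, 0],
    [0, 0, 0.5, 0, 0, 0],
    [0, 0, 0.5, 0, 0, 0],
    [0, 0, 0.5, 0, 0, 0],
    [0, 0, 0.4, 0, 0, 0],
    [0, 0, 0.3, 0, 0, 0],
    [0, 0, 0, 0, 0, 0],
    [0, 0, 0, 0, 0, 0],
    [0, 0, 0, 0, 0, 0],
  ],
)

```text
time_s: 19.58
position: [0.6481, -0.0034, 0.2552]
eef_rot: [0.155, 3.137, 0.001]
contact_force: [-0.1, -0.3, 1.0]
gripper_width: 0.046
finger_force: 0.0
```

Call:
arm_command(
  series=[
    [0, 0, 0, 0, 0, 0],
    [0, 0, 0, 0, 0, 0],
    [0, 0, 0, 0, 0, 0],
    [0, 0, 0, 0, 0, 0],
    [0, 0, 0, 0, 0, 0],
    [0, 0, 0, 0, 0, 0],
    [0, 0, 0, 0, 0, 0],
    [0, 0, 0, 0, 0, 0],
  ],
  jaw=0,
  squeeze=20,
)

```text
time_s: 20.25
position: [0.6478, -0.0052, 0.2549]
eef_rot: [-0.157, -3.138, 0.003]
contact_force: [-1.6, -5.7, 4.0]
gripper_width: 0.0157
finger_force: 20.0
```

```bash
python3 - <<'E'
from h import *
print(observe()['finger_force'])
go([.6476-.0616*.995,-.0036+.0616*.0993,.253],84.3)
E
```

```text
19.999282658100128
t 20.25 p [ 0.6478 -0.0052  0.2549] yyaw 84.27 F [-1.6271 -5.6559  4.0268] w 0.0157
 turn units [-0.0195  0.0007 -0.0053]  shift now-axes [2.0641 0.052  0.0631]  shift after-turn axes [2.0641 0.053  0.0633]
```

Call:
arm_command(
  series=[
    [0, -0.05, 0, 0, 0, 0],
    [0.1, 0, 0, 0, 0, 0],
    [0.25, 0, 0, 0, 0, 0],
    [0.3, 0, 0, 0, 0, 0],
    [0.3, 0, 0, 0, 0, 0],
    [0.3, 0, 0, 0, 0, 0],
    [0.3, 0, 0, 0, 0, 0],
    [0.25, 0, 0, 0, 0, 0],
    [0, 0, 0, 0, 0, 0],
    [0, 0, 0, 0, 0, 0],
  ],
)

```text
time_s: 21.08
position: [0.5925, 0.0004, 0.2548]
eef_rot: [-0.154, -3.136, 0.0]
contact_force: [-3.1, -0.9, 5.9]
gripper_width: 0.0155
finger_force: 20.0
```

```bash
python3 - <<'E'
from h import *
print(observe()['finger_force'],observe()['qpos'])
go([.6476-.0616*.995,-.0036+.0616*.0993,.253],84.3)
E
```

```text
20.01270890235901 [ 0.8343  0.7261 -1.3445  1.6521  0.7222  1.3615  0.8527]
t 21.08 p [0.5925 0.0004 0.2548] yyaw 84.39 F [-3.0915 -0.9093  5.8661] w 0.0155
 turn units [-0.0036 -0.0158  0.0153]  shift now-axes [0.2109 0.0487 0.0617]  shift after-turn axes [0.2111 0.0483 0.0614]
```

Moving nicely; about 6 mm remain to the stop.

Call:
arm_command(
  series=[
    [0.1, 0, 0, 0, 0, 0],
    [0.1, 0, 0, 0, 0, 0],
    [0.05, 0, 0, 0, 0, 0],
    [0, 0, 0, 0, 0, 0],
    [0, 0, 0, 0, 0, 0],
  ],
)

```text
time_s: 21.5
position: [0.5862, 0.0011, 0.2548]
eef_rot: [-0.154, -3.138, -0.0]
contact_force: [-0.4, -0.8, 5.9]
gripper_width: 0.016
finger_force: 20.0
```

Call:
arm_command(
  series=[
    [0.1, 0, 0, 0, 0, 0],
    [0.05, 0, 0, 0, 0, 0],
    [0, 0, 0, 0, 0, 0],
    [0, 0, 0, 0, 0, 0],
  ],
)

```text
time_s: 21.83
position: [0.5859, 0.0011, 0.255]
eef_rot: [0.157, 3.13, 0.004]
contact_force: [14.3, 0.3, -3.6]
gripper_width: 0.0158
finger_force: 20.0
```

The stop is reached: the TCP is at x 0.586, as predicted, with 14 N of reaction. I'll ease off, release and rise.

Call:
arm_command(
  series=[
    [-0.08, 0, 0, 0, 0, 0],
    [0, 0, 0, 0, 0, 0],
  ],
)

```text
time_s: 22.0
position: [0.586, 0.0011, 0.2549]
eef_rot: [0.156, 3.135, 0.002]
contact_force: [6.8, -1.2, 2.4]
gripper_width: 0.0161
finger_force: 20.0
```

Call:
arm_command(
  series=[
    [0, 0, 0, 0, 0, 0],
    [0, 0, 0, 0, 0, 0],
    [0, 0, 0, 0, 0, 0],
    [0, 0, 0, 0, 0, 0],
    [0, 0, 0, 0, 0, 0],
    [0, 0, 0, 0, 0, 0],
  ],
  jaw=0.5,
)

```text
time_s: 22.5
position: [0.5839, 0.0011, 0.2544]
eef_rot: [-0.154, -3.137, 0.0]
contact_force: [-0.8, 0.1, 0.1]
gripper_width: 0.0453
finger_force: 0.0
```

Call:
arm_command(
  series=[
    [0, 0, -0.3, 0, 0, 0],
    [0, 0, -0.6, 0, 0, 0],
    [0, 0, -0.8, 0, 0, 0],
    [0, 0, -0.8, 0, 0, 0],
    [0, 0, -0.8, 0, 0, 0],
    [0, 0, -0.8, 0, 0, 0],
    [0, 0, -0.3, 0, 0, 0],
    [0, 0, 0, 0, 0, 0],
    [0, 0, 0, 0, 0, 0],
  ],
)

```text
time_s: 23.25
position: [0.5842, 0.001, 0.3865]
eef_rot: [0.155, 3.137, -0.001]
contact_force: [-0.1, 0.3, 0.0]
gripper_width: 0.0459
finger_force: 0.0
```

```bash
python3 - <<'E'
from h import *
o=observe();print(o['position'],o['contact_force'])
c=cam("wrist",o);w=snapshot("wrist")
m=cv2.inRange(w,(150,0,0),(255,90,90));n,l,s,cc=cv2.connectedComponentsWithStats(m)
C0=np.array([.5845,.0028]);y=np.radians(-5.7);X=np.array([np.cos(y),np.sin(y)]);Y=np.array([-X[1],X[0]])
def st(p):d=p[:,:2]-C0;return np.c_[d@X,d@Y]
for i in range(1,n):
    if s[i,4]>300:
        r=cv2.minAreaRect(np.argwhere(l==i)[:,::-1].astype(np.float32));print(s[i],"knob stand xy",st(plane(c,[r[0]],.274)).round(4))
m=mask(w,(100,140,40),(125,255,255));n,l,s,cc=cv2.connectedComponentsWithStats(m)
for i in range(1,n):
    if s[i,4]>200:
        r=cv2.minAreaRect(np.argwhere(l==i)[:,::-1].astype(np.float32));print("blue",s[i],st(plane(c,cv2.boxPoints(r),.234)).round(4).tolist())
E
```

```text
[0.5842 0.001  0.3865] [-0.1343  0.2755  0.0333]
blue [ 221  156   83   42 1611] [[-0.0251, -0.0928], [-0.031, -0.0189], [0.0055, -0.0165], [0.012, -0.0927]]
blue [ 339  156   87   42 1702] [[0.0056, 0.0152], [-0.031, 0.0175], [-0.0252, 0.0955], [0.012, 0.0957]]
blue [473 188  32  40 932] [[0.0373, 0.1443], [0.001, 0.1461], [0.0057, 0.1734], [0.0425, 0.1725]]
```

```bash
python3 - <<'E'
from h import *
o=observe();w=snapshot("wrist");s=snapshot("scene")
C0=np.array([.5845,.0028]);y=np.radians(-5.7);X=np.array([np.cos(y),np.sin(y)])
def red(im):
    m=mask(im,(0,170,60),(6,255,255))|mask(im,(174,170,60),(180,255,255));n,l,st,c=cv2.connectedComponentsWithStats(m)
    return [(st[i],c[i].round(1)) for i in range(1,n) if st[i,4]>40]
for n,im,c in(("wrist",w,cam("wrist",o)),("scene",s,cam("scene"))):
    for st,q in red(im):
        p=plane(c,[q],.268)[0];print(n,st,q,p,"stand x",round((p[:2]-C0)@X,4))
# blue bar slope in scene: top corners of the two uprights
c=cam("scene");m=mask(s,(100,150,50),(125,255,255));q=proj(c,[[C0[0]-.0094*1,C0[1]-.094,.227],[C0[0]+.0094,C0[1]+.094,.227]]);print("expected bar ends px",q)
for u,v in q.round().astype(int):
    sub=m[v-12:v+12,u-12:u+12];print(np.argwhere(sub)[:,0].min()+v-12 if sub.any() else None)
E
```

```text
wrist [605  55  16  14 172] [613.   61.7] [0.497  0.2429 0.268 ] stand x -0.1109
wrist [541  62  16  10 136] [548.6  66.7] [0.4982 0.1874 0.268 ] stand x -0.1042
wrist [584  84  16  10 126] [591.7  88.7] [0.517  0.2255 0.268 ] stand x -0.0892
wrist [260 147  16  16 194] [267.5 154.2] [ 0.5457 -0.0372  0.268 ] stand x -0.0346
wrist [343 146  16  17 208] [350.4 153.9] [0.5521 0.0285 0.268 ] stand x -0.0348
wrist [313 175  18  44 745] [321.4 197. ] [0.5853 0.002  0.268 ] stand x 0.0009
wrist [125 237  14  12 132] [131.3 242.4] [ 0.61   -0.1684  0.268 ] stand x 0.0424
scene [335 178   8  14  76] [338.2 184.4] [ 0.5958 -0.004   0.268 ] stand x 0.0119
scene [225 303   8   8  48] [228.4 306.1] [ 0.8527 -0.2991  0.268 ] stand x 0.2969
expected bar ends px [[300.0963 201.386 ]
 [375.1738 189.8875]]
198
186
```

```bash
python3 -c "
from bench import *
print(job_done())"
```

```text
the job is handed in; nothing more can be done
None
```

The blue carrier hangs level by mid-handle on the hook, the locking slide is home against its stop (knob measured about 1 mm from its shut position), and the job was handed in after about 23 s with the gripper clear; I noticed no contact with the bystanders.

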